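# Take the thinner can off its stand and stopper it

## Robot

A 7-joint arm with a two-finger parallel gripper is mounted at the origin on the work surface. World frame = base frame: x ahead of the robot, y to its left, z up, the work surface at z = 0. Lengths are in mm, angles in rad, forces in N, time in s.
With the tool pointing down it reaches from about 400 to 900 mm from the base axis. Payload 5.6 kg.
Tool frame: the origin (TCP) lies at the very end of the fingers, on their centre line; the grasp point (between the pads) lies 19 mm behind it; z points along the fingers, y is the direction in which the jaws open and shut (so a half turn about z gives the same grasp; the last joint's range is limited). The gripper opens to 92 mm and grips with 3 to 60 N. Pads are 20 mm wide; open, the fingers measure 128 mm over their backs; the gripper's body (75 mm by 189 mm) begins 69 mm behind the grasp point.
Start: joints at [-1.194, 0.468, -0.012, 1.603, 0.006, 1.071, -0.056], TCP at [264.966, 593.55, 214.592] pointing down, gripper open.
Joint ranges: [-2.53, 2.53], [-0.31, 2.02], [-1.57, 1.55], [0.28, 2.44], [-1.29, 4.43], [0.15, 1.84], [-2.92, 2.92]. Speed limits (rad/s): [2.57, 2.57, 3.14, 3.14, 3.14, 3.14, 3.14].

## Interface

Orientations are given as a rotation vector (axis times angle).
In Python, from plant import manip gives the robot as it stands.
- The arm moves only by the tool play_rows, never from a script. Its argument "motion" is one flat list of numbers, 4 for each row, row after row: the shift along the tool's x, y, z in units of 40 mm (1.0 is 40 mm), then the turn about the tool's z in units of 6 degrees (1.0 is 6 degrees). A call has 1 to 8 rows; each row is the pose to reach, as a shift and turn from the pose measured when the call began, along the tool's axes at that moment; what a row does not reach only later rows make up. A row lasts 1/10 s, in which the tool goes at most 50 mm and 8.59 degrees, less where a joint would pass 70% of its speed; a pose out of reach is approached as far as the arm can. A call with a gripper value outside its range is refused whole. "grip" is the opening, from 0 (shut) to 1 (fully open), set as the call begins (left out, the last holds). The fingers move at their own pace and stop on an object; the grip force is fixed at half the most. Time passes only in rows, so rows that repeat a pose let the fingers close. It gives the time, the measured TCP pose, the force and the opening at its end, in the units of the state.
- manip.get_obs(): the state, without advancing time (a new reading comes with each control period).
- manip.read_camera(name): name is "scene" or "top" or "wrist"; returns a dict with "img" (400x640x3 uint8, red, green, blue), "depth" (400x640 float32, mm along the optical axis (not along the pixel's ray), 0 where there is no reading), "intrinsics" (3x3 intrinsics, pixels), "cam_to_world" (4x4, takes a point from camera to world coordinates). Camera axes: x right, y down, z forward; pixel columns grow to the right and rows downward; lengths in mm; the calibration is good to about 2 mm. A picture is of the moment at which its call begins.
- manip.hand_in(): hands the job in, once; it reports no verdict.
Trained networks look in the newest picture that a camera, given by its name, has taken for a name from the list of things; names that differ only in an ending like _2 or _b are one class to them, and where a whole thing is asked for, a point or a joint stands for the part that bears it (a point fixed in the world has none). Each returns a list of dicts, best first, with "confidence" (0 to 1); they miss things now and then, are a little off and sometimes report something else, mostly with a low value. They report only what shows in the picture. A call takes as long as a camera call. They do not tell look-alikes from the thing itself.
- manip.search_frame(query, camera): "xyz" ([x, y, z] in mm, in the coordinates of the camera as it stood for that picture, good to about 4 mm: the middle of the surface that is visible of it).
- manip.place_of(query, camera): "xyz" ([x, y, z] in mm, in the coordinates of the camera as it stood for that picture, good to about 4 mm: a listed point, or the origin of a listed thing).
The state is a dict: "time": time; "joints": joint angles; "joint_vel": joint speeds; "effort": joint torques, N m; "tool_pos": TCP position; "tcp_rot": TCP orientation; "force": force on the tool from outside, world axes, zero at the start; "wrist_torque": the same for the moment, N m; "gripper_width": opening from 0.0 (shut) to 1.0 (fully open).
Only numpy, scipy, OpenCV 4.12 (cv2) and the standard library are available. Lean on these libraries where they do the work, as an engineer would, in place of code of your own. Each camera call takes 0.05 s, during which the arm holds its last target.

## Task

Decanting is done on the model-making bench: lift the thinner can by its handle off the stand and set it down upright, without dropping it, in the middle of the round cork pad so that it stands wholly on the cork. Then close it: of the two stoppers in the white tray take the slimmer one, which fits, and set it in the can's neck fully home, upright, and let go. Keep the can upright throughout and leave the other stopper, the spray can, the paint jar and the knife where they are.

Things in the scene. Friction and masses are not known exactly. Their poses are not given: they have to be found in the camera images.
- can: thinner can, bare aluminium drum 106 mm in diameter and 72 mm high, about 0.45 kg, closed but for a neck on its top, with a black bridge handle over the top, 132 mm high over all. Origin: centre of its underside; z up; +x points from the axis towards the neck; the handle bar runs along y. It starts on the stand, turned any way
- can_neck (a point): centre of the mouth of the can's neck, at (27, 0, 100) mm in the can's frame. The neck is a tube 28 mm tall, 48 mm outside and 40 mm inside diameter, 28 mm deep (closed below by the can's top)
- can_handle (a point): centre of the can's handle bar, at (-10, 0, 126) mm in the can's frame. The bar is 12 mm wide (x), 12 mm high and 84 mm long (y), held by posts 10 mm thick at y = -37 and +37 mm; the gap under the bar is 48 mm
- stand: dark steel stand, fixed: round plate 136 mm in diameter whose top is 60 mm above the bench, on four legs; four retaining pins 7 mm thick rise 12 mm above the plate at 61.5 mm from its axis, at 45 degrees to the stand's x and y, round the foot of the can. Origin: centre of its underside, on the bench
- pad: round cork pad, fixed on the bench, 140 mm in diameter, 6 mm thick; it and the stand swap sides from start to start. Origin: centre of its underside, so its top is at z = 6 mm
- tray: white plastic tray, fixed on the bench, 90 mm (x) by 175 mm (y), 14 mm high, walls and floor 5 mm thick; the two stoppers stand in it 86 mm apart along its y, in either order. Origin: centre of its underside
- stopper: the stopper that fits: black rubber plug 24 mm long, tapering from 34 mm diameter at the top to 24 mm at the foot, then a flange 50 mm in diameter and 6 mm thick (its underside comes to rest on the neck's rim), then an upright grey stem 24 mm in diameter and 50 mm long to grip; 80 mm high over all, 70 g. Origin: centre of its foot; z up along the stem. It stands upright on its foot in the tray
- spare: the spare stopper, too big for the neck: same make, height and stem, but its plug tapers from 58 to 46 mm and its flange is 70 mm in diameter. Origin: centre of its foot. Leave it standing
- spray: bystander: white spray can, 56 mm in diameter, 170 mm tall, standing between stand and pad, beyond the tray. Origin: centre of its foot
- jar: bystander: amber glass paint jar with a black cap, 56 mm in diameter, 70 mm tall, standing just beyond the stand. Origin: centre of its foot
- knife: bystander: hobby knife lying on the mat just beyond the cork pad, yellow handle, brass collar, steel blade, 176 mm long, 13 mm thick. Origin: underside, near its middle; x along it to the blade
Not all that is in view belongs to the job. What is shaped like the stopper but green or yellow is not meant. Of the things that look like the pad, the larger one is meant.

How it is judged (in metres and radians):
On the way, in this order (a step that is already met when the one before it is completed fails the run):
1. the thinner can is lifted upright clear of the stand, its foot at least 20 mm above the plate (z of can in the frame of stand above 0.08 m and angle between can's own z axis and vertical below 0.52 rad), for 0.1 s.
2. the thinner can stands upright on the cork pad, centred within 20 mm, and let go (horizontal distance between can and pad below 0.02 m and z of can in the frame of pad between 0.002 and 0.01 m and angle between can's own z axis and vertical below 0.06 rad and contact force between the fingers and can below 0.1 N and linear speed of can below 0.03 m/s), for 0.2 s.
At the end, for the whole second after the job is handed in: The can is still and upright (within 3.4 deg) on the cork pad, within 20 mm of its centre; the slimmer stopper is in its neck, flange on the rim (within 3.5 mm), foot within 8 mm of the neck's axis, parallel to it within 5.7 deg; both are let go and still (all of step 2 and horizontal distance between stopper and can_neck below 0.008 m and z of stopper in the frame of can between 0.07 and 0.0795 m and angle between the z axis of stopper and the z axis of can, either way round below 0.1 rad and linear speed of stopper below 0.03 m/s and contact force between the fingers and stopper below 0.1 N); the robot touches nothing.
It fails at once if the spare stopper, spray can, paint jar or knife is moved more than 30 mm (distance of any of spare, spray, jar, knife from where it was at the start of the episode above 0.03 m).
It fails at once if the thinner can is tipped by more than about 30 degrees (angle between can's own z axis and vertical above 0.52 rad).
It fails at once if the thinner can is dropped (moves faster than 0.35 m/s while the fingers do not touch it) (contact force between the fingers and can below 0.05 N and linear speed of can above 0.35 m/s).
It also fails if it takes over 64 s, if anything falls off the work surface, if the arm or the gripper's body presses on something with over 40 N, if the wrist force passes 120 N, or if a joint passes its speed limit or range.

## Working session

There is one attempt and no reset: what is moved stays moved. The work goes in short steps, Python scripts to look and compute and a tool call to move; the robot and the scene stay as the last step left them, time stands still between calls to the robot, and variables do not carry over. Pictures are saved under pics/ and viewed, and the job is handed in when it is done.

Besides the shell and the picture viewer there is one more tool, called after "Request:" as a command line: name --argument value ..., lists and objects as JSON in quotes. play_rows: Moves the arm, as the interface text tells. Its arguments: {"type":"object","properties":{"motion":{"type":"array","items":{"type":"number"}},"grip":{"type":"number"}},"required":["motion"]}

```bash
ls; mkdir -p pics; python3 - <<'E'
from plant import manip
import cv2, numpy as np
o=manip.get_obs(); print({k:np.round(v,3).tolist() for k,v in o.items()})
for n in ("scene","top","wrist"):
    d=manip.read_camera(n); cv2.imwrite(f"pics/{n}0.png",d["img"][:,:,::-1]); np.savez(f"pics/{n}0.npz",**d)
    print(n,d["intrinsics"].round(1).tolist(),d["cam_to_world"].round(3).tolist())
E
```

```text
pics
{'time': 0.0, 'joints': [-1.194, 0.468, -0.012, 1.604, 0.006, 1.071, -0.056], 'joint_vel': [0.001, -0.001, 0.001, 0.002, -0.001, 0.001, -0.0], 'effort': [-0.0, -52.058, -0.012, -24.375, -0.057, 0.017, 0.0], 'tool_pos': [264.751, 593.001, 213.652], 'tcp_rot': [-0.655, -3.072, 0.003], 'force': [-0.222, -0.307, 0.256], 'wrist_torque': [0.007, -0.021, -0.008], 'gripper_width': 1.0}
scene [[417.1, 0.0, 315.3], [0.0, 417.1, 204.9], [0.0, 0.0, 1.0]] [[0.489, 0.497, -0.717, 1138.319], [0.872, -0.3, 0.387, -309.876], [-0.023, -0.814, -0.58, 655.637], [0.0, 0.0, 0.0, 1.0]]
top [[448.7, 0.0, 317.9], [0.0, 448.7, 192.0], [0.0, 0.0, 1.0]] [[0.014, -0.993, 0.119, 400.191], [-1.0, -0.014, 0.001, 21.131], [0.001, -0.119, -0.993, 1080.428], [0.0, 0.0, 0.0, 1.0]]
wrist [[298.5, 0.0, 318.8], [0.0, 298.5, 193.3], [0.0, 0.0, 1.0]] [[0.408, 0.874, 0.265, 189.707], [0.913, -0.39, -0.12, 626.396], [-0.001, 0.291, -0.957, 384.892], [0.0, 0.0, 0.0, 1.0]]
```

View pics/scene0.png

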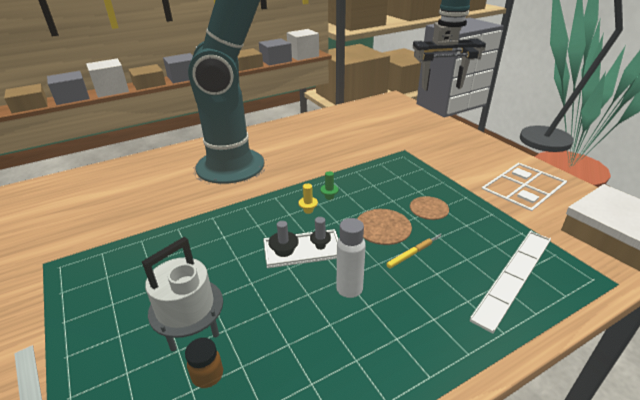

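View pics/top0.png

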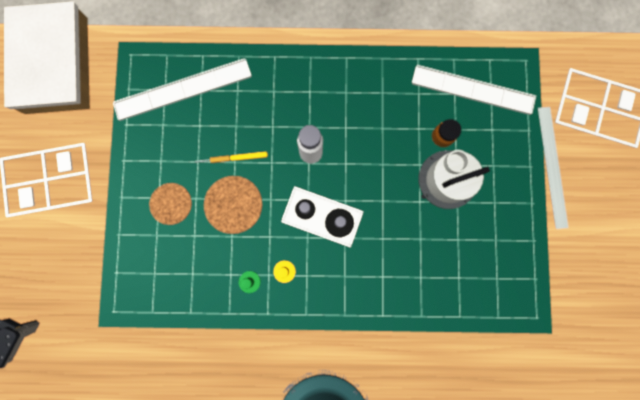

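View pics/wrist0.png

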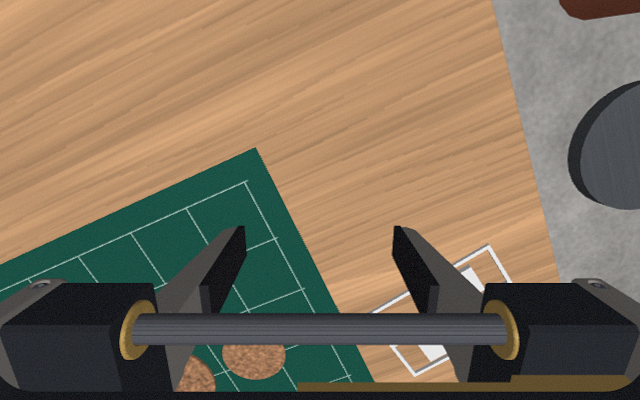

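The scene picture shows the can on its stand at (180,295), the jar at (204,362), the tray at (302,246), the spray can at (350,258) and the cork discs at (384,226) and (429,207).

What could be mistaken, in the top picture:
- **Stopper:** black slim at (305,208), black big at (340,222), yellow at (285,271), green at (249,282). I choose the slim black one at (305,208).
- **Pad:** large cork at (233,204), small cork at (170,203). I choose the large one.

Next I measure.

```bash
cat > h.py <<'E'
import numpy as np, cv2
def load(n): return dict(np.load(f"pics/{n}.npz"))
def cloud(d):
    K=d["intrinsics"];z=d["depth"];v,u=np.mgrid[0:z.shape[0],0:z.shape[1]]
    p=np.stack([(u-K[0,2])/K[0,0]*z,(v-K[1,2])/K[1,1]*z,z],-1)
    T=d["cam_to_world"]; w=p@T[:3,:3].T+T[:3,3]; w[z==0]=np.nan; return w
def proj(d,P):
    T=np.linalg.inv(d["cam_to_world"]); c=np.atleast_2d(P)@T[:3,:3].T+T[:3,3]; q=c@d["intrinsics"].T; return q[:,:2]/q[:,2:]
def tow(d,p): T=d["cam_to_world"]; return T[:3,:3]@np.array(p)+T[:3,3]
E
python3 - <<'E'
from plant import manip
from h import *
for n in ("top","scene"):
    d=load(n+"0")
    for q in ("can","can_neck","can_handle","stand","pad","tray","stopper","spare","spray","jar","knife"):
        r=manip.place_of(q,n)
        print(n,q,[(tow(d,x["xyz"]).round(0).tolist(),round(x["confidence"],2)) for x in r][:4])
d=load("top0"); w=cloud(d)
for p in [(233,204),(305,208),(340,222),(457,159),(466,178),(300,200),(310,134),(400,250)]: print(p,w[p[1],p[0]].round(1))
img=d["img"]; hsv=cv2.cvtColor(img,cv2.COLOR_RGB2HSV)
m=((hsv[...,0]<20)&(hsv[...,1]>80)&(hsv[...,2]>90)).astype(np.uint8); m[:,:100]=0;m[:60]=0;m[320:]=0;m[:,540:]=0
n_,lab,st,ce=cv2.connectedComponentsWithStats(m)
for i in range(1,n_):
    if st[i,4]>200:
        pts=w[lab==i]; c,r=cv2.minEnclosingCircle(pts[:,:2].astype(np.float32)[~np.isnan(pts[:,0])])
        print("cork",st[i],ce[i].round(1),np.nanmedian(pts,0).round(1),np.round(c,1),round(r,1))
E
python3 -c "
import cv2
a=cv2.imread('pics/top0.png');cv2.imwrite('pics/crop1.png',cv2.resize(a[170:260,250:400],None,fx=5,fy=5,interpolation=2))
cv2.imwrite('pics/crop2.png',cv2.resize(a[110:220,400:510],None,fx=5,fy=5,interpolation=2))"
```

```text
top can [([557.0, -278.0, 62.0], 0.94)]
top can_neck [([579.0, -270.0, 163.0], 0.73)]
top can_handle [([545.0, -280.0, 190.0], 0.82)]
top stand [([561.0, -277.0, 2.0], 0.77), ([556.0, -278.0, 62.0], 0.36)]
top pad [([496.0, 374.0, 5.0], 0.79), ([499.0, 229.0, -0.0], 0.71)]
top tray [([467.0, 12.0, 1.0], 0.95)]
top stopper [([337.0, 95.0, 4.0], 0.87), ([483.0, 50.0, 14.0], 0.81), ([316.0, 181.0, -2.0], 0.81)]
top spare [([457.0, -27.0, 10.0], 0.75)]
top spray [([628.0, 43.0, 6.0], 0.93), ([609.0, 230.0, -1.0], 0.61)]
top jar [([672.0, -280.0, 1.0], 0.97)]
top knife [([611.0, 230.0, -1.0], 0.87)]
scene can [([554.0, -282.0, 61.0], 0.87), ([583.0, -267.0, 160.0], 0.44)]
scene can_neck [([585.0, -268.0, 160.0], 0.9), ([556.0, -277.0, -1.0], 0.73), ([546.0, -287.0, 184.0], 0.72)]
scene can_handle [([546.0, -285.0, 183.0], 0.59)]
scene stand [([552.0, -277.0, -2.0], 0.77)]
scene pad [([495.0, 378.0, -4.0], 0.69), ([496.0, 225.0, -3.0], 0.68)]
scene tray [([470.0, 12.0, 4.0], 0.7)]
scene stopper [([486.0, 49.0, 8.0], 0.96), ([338.0, 99.0, -3.0], 0.9), ([318.0, 176.0, -2.0], 0.77)]
scene spare [([453.0, -26.0, 4.0], 0.83)]
scene spray [([628.0, 42.0, 1.0], 0.71)]
scene jar [([670.0, -281.0, -1.0], 0.81)]
scene knife [([610.0, 229.0, -2.0], 0.81)]
(233, 204) [496.6 225.2  10.6]
(305, 208) [483.2  50.4  86.3]
(340, 222) [453.2 -27.6  85.5]
(457, 159) [ 589.4 -275.2  133.1]
(466, 178) [ 539.3 -274.1  191.5]
(300, 200) [506.   64.   35.4]
(310, 134) [629.9  40.3 171.8]
(400, 250) [ 393.  -175.7    0. ]
cork [ 100   60   17  226 1938] [105.1 137.1] [681.2 545.1   2.6] [578.6 554.6] 278.5
cork [ 204  176   58   58 2606] [232.6 204.4] [495.9 226.6   8.3] [496.1 227.1] 69.5
cork [ 149  183   42   42 1345] [170.  203.4] [495.6 376.6   8. ] [496.6 377.3] 49.9
```

View pics/crop1.png

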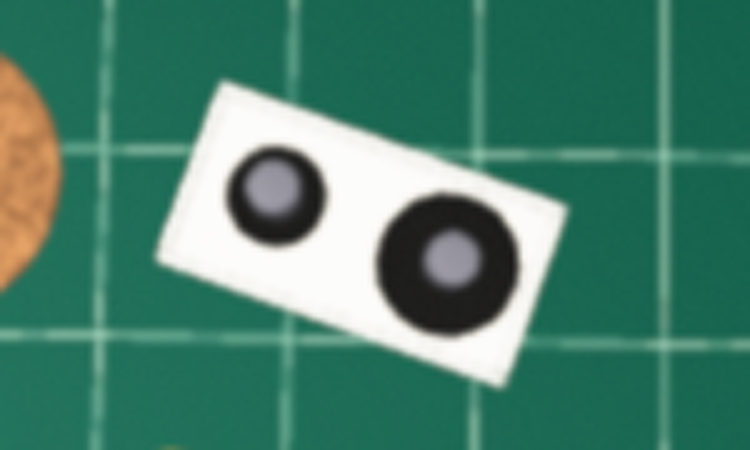

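View pics/crop2.png

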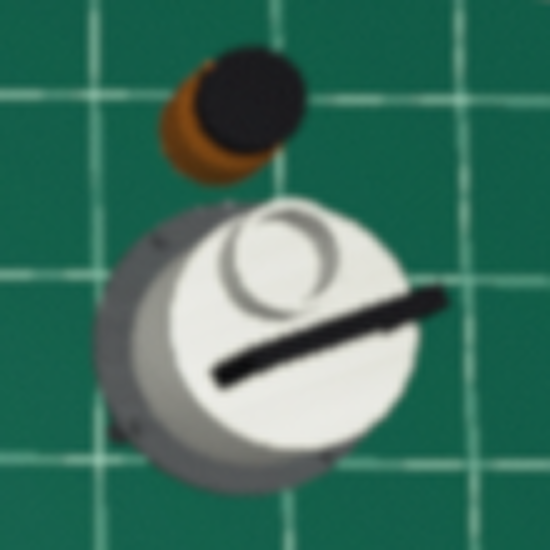

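The first crop confirms the choice. The slim black stopper, at full-image (305,208), has a clearly smaller flange than the spare at (340,222). The second crop shows the can's neck at about (456,162) and its handle bar running from (444,185) to (489,170). Now I refine the handle and the stopper from both views.

```bash
python3 - <<'E'
from h import *
for n in ("top0","scene0"):
    d=load(n); w=cloud(d); hsv=cv2.cvtColor(d["img"],cv2.COLOR_RGB2HSV)
    def box(c,r,z0,z1): return (np.hypot(w[...,0]-c[0],w[...,1]-c[1])<r)&(w[...,2]>z0)&(w[...,2]<z1)
    m=box((546,-282),60,180,205)&(hsv[...,2]<90); p=w[m]
    (c,s,a)=cv2.minAreaRect(p[:,:2].astype(np.float32)); print(n,"bar",len(p),p.mean(0).round(1),np.percentile(p[:,2],[5,50,95]).round(1),np.round(c,1),np.round(s,1),round(a,1))
    u,sv,vt=np.linalg.svd(p[:,:2]-p[:,:2].mean(0)); print(" dir",np.degrees(np.arctan2(vt[0,1],vt[0,0])).round(1))
    m=box((556,-279),70,120,140); p=w[m]; c,r=cv2.minEnclosingCircle(p[:,:2].astype(np.float32)); print(" cantop",len(p),np.median(p,0).round(1),np.round(c,1),round(r,1))
    m=box((582,-269),45,150,172)&(hsv[...,2]>90); p=w[m]; c,r=cv2.minEnclosingCircle(p[:,:2].astype(np.float32)); print(" neck",len(p),p.mean(0).round(1),np.round(c,1),round(r,1))
    for nm,c0 in (("slim",(485,50)),("big",(455,-27)),("yel",(337,97)),("grn",(317,179))):
        m=box(c0,25,70,100); p=w[m]; print(" ",nm,"stemtop",len(p),p.mean(0).round(1) if len(p) else'', np.percentile(p[:,2],[5,95]).round(1) if len(p) else '')
        m=box(c0,45,24,42); p=w[m]
        if len(p): c,r=cv2.minEnclosingCircle(p[:,:2].astype(np.float32)); print("    flange",len(p),np.median(p,0).round(1),np.round(c,1),round(r,1))
    # rms of bench
# two-view triangulation of hand-picked points via matching: stem tops via reprojection check
dt,ds=load("top0"),load("scene0")
for nm,P in (("barC",(546,-283,192)),("slimtop",(484,50,85)),("pad",(496,227,6)),("neck",(582,-269,160))):
    print(nm,proj(dt,P).round(1),proj(ds,P).round(1))
E
python3 -c "
import cv2
a=cv2.imread('pics/scene0.png');cv2.imwrite('pics/crop3.png',cv2.resize(a[180:300,130:250],None,fx=5,fy=5,interpolation=2))"
```

```text
top0 bar 197 [ 544.9 -279.7  193. ] [189.8 193.2 196.1] [ 546.  -280.1] [10.7 83.8] 19.8
 dir 110.0
 cantop 1430 [ 548.3 -272.8  133.4] [ 555.8 -276.5] 53.3
 neck 190 [ 581.2 -266.5  159.3] [ 581.9 -267.4] 24.7
  slim stemtop 91 [485.8  53.   86.4] [81.3 90.1]
    flange 250 [484.6  52.3  36.8] [486.6  53.2] 24.8
  big stemtop 91 [455.4 -26.8  86.3] [82.3 90.2]
    flange 590 [454.  -25.6  36.9] [455.9 -27. ] 34.6
  yel stemtop 97 [342.2  98.2  81.5] [77.6 84.6]
    flange 262 [343.9  95.9  32.3] [341.8  98.8] 24.8
  grn stemtop 103 [317.3 177.4  81.2] [74.  84.8]
    flange 255 [320.3 173.1  32.2] [317.1 178.5] 25.0
scene0 bar 463 [ 549.5 -283.   189.3] [182.3 190.9 193.4] [ 546.6 -281.6] [14.4 83.3] 20.2
 dir 109.4
 cantop 1579 [ 569.  -287.7  132.2] [ 556.  -277.4] 53.6
 neck 370 [ 582.4 -269.1  156.8] [ 581.8 -268.2] 25.0
  slim stemtop 108 [489.8  49.9  81.1] [71.4 86.6]
    flange 192 [495.2  44.6  35.7] [486.8  51.9] 24.9
  big stemtop 108 [459.2 -29.8  81.3] [71.3 86.6]
    flange 416 [464.7 -34.5  35.6] [455.1 -27.2] 36.4
  yel stemtop 69 [344.6  95.5  77.9] [71.  81.9]
    flange 160 [350.5  91.2  31. ] [341.5  96.4] 25.6
  grn stemtop 60 [320.3 175.2  78.4] [71.  82.7]
    flange 138 [325.5 171.8  31.1] [317.6 177.1] 25.8
barC [[470.4 174.7]] [[164.1 249.5]]
slimtop [[305.2 207.7]] [[318.6 219. ]]
pad [[232.6 204.4]] [[382.9 224.5]]
neck [[458.1 160. ]] [[181.8 273.2]]
```

View pics/crop3.png

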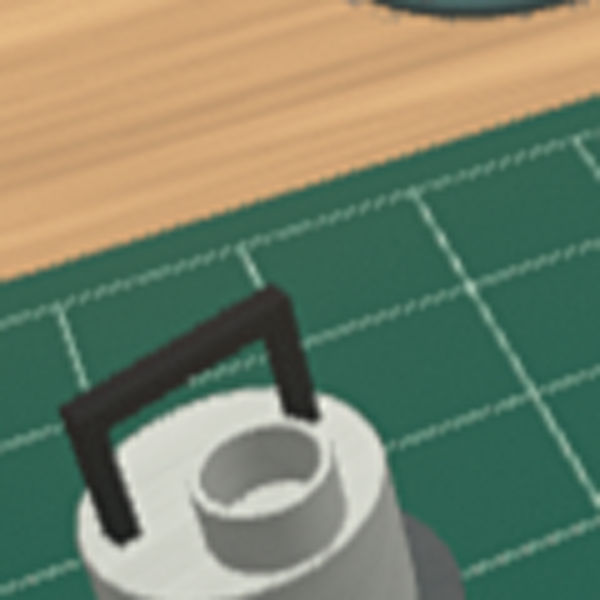

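The two views agree:

| Thing | Position (mm) | Check |
|---|---|---|
| Can axis | (556,-277) | top at about z 132 |
| Bar | centre (546,-281), top at about z 192 | runs at 110° |
| Neck | (582,-268), z 160 | |
| Slim stopper | (486.5,52.5) | stem top at about z 85 |
| Pad | (496,227) | radius 69.5 |

All of these match the stated sizes, so I start the approach.

```bash
cat > mv.py <<'E'
import sys, numpy as np
from plant import manip
from scipy.spatial.transform import Rotation as Ro
def st():
    o=manip.get_obs(); R=Ro.from_rotvec(o["tcp_rot"]).as_matrix(); p=np.array(o["tool_pos"])
    jaw=np.degrees(np.arctan2(R[1,1],R[0,1])); 
    print("t",round(o["time"],2),"tcp",p.round(1),"jaw",round(jaw,1),"tilt",np.degrees(np.arccos(-R[2,2])).round(2),"F",np.round(o["force"],1),"w",round(o["gripper_width"],3),"j",np.round(o["joints"],2)); return p,R,jaw
def go(*wps):
    p,R,jaw=st()
    for w in wps:
        s=R.T@(np.array(w[:3])-p)/40
        t=((jaw-w[3]+180)%360-180)/6
        print("  to",w,"->",np.round(s,2).tolist(),round(t,2))
if __name__=="__main__":
    go(*[eval(a) for a in sys.argv[1:]])
E
python3 mv.py "(450,300,290,45)" "(520,0,290,20)"
```

```text
t 1.25 tcp [265.  593.6 214.6] jaw 65.9 tilt 0.0 F [-0.  -0.1  0.1] w 1.0 j [-1.19  0.47 -0.01  1.6   0.01  1.07 -0.06]
  to (450, 300, 290, 45) -> [-7.22, -4.82, -1.88] 3.49
  to (520, 0, 290, 20) -> [-11.87, -10.95, -1.88] 7.66
```

Request:
play_rows --motion '[-0.8,-0.5,-0.6,0.4,-1.8,-1.2,-1.2,1,-2.8,-1.9,-1.9,1.5,-3.8,-2.6,-1.9,2,-4.8,-3.2,-1.9,2.5,-5.8,-3.9,-1.9,3,-6.6,-4.4,-1.9,3.5,-7.2,-4.9,-1.9,3.5]' --grip 0.6

```text
time: 2.05
tool_pos: [449.9, 294.3, 291.0]
tcp_rot: [1.209, 2.898, 0.001]
force: [-0.6, 0.1, -0.2]
gripper_width: 0.603
```

```bash
python3 mv.py "(520,0,290,30)" "(546,-281,290,20)"
```

```text
t 2.05 tcp [449.9 294.3 291. ] jaw 44.7 tilt 0.07 F [-0.6  0.1 -0.2] w 0.603 j [-0.81  0.2   0.2   1.8  -0.04  1.14  0.18]
  to (520, 0, 290, 30) -> [-6.46, -3.93, 0.03] 2.45
  to (546, -281, 290, 20) -> [-11.91, -8.41, 0.03] 4.12
```

Request:
play_rows --motion '[-0.8,-0.5,0,0.4,-1.7,-1.0,0,0.8,-2.6,-1.6,0,1.2,-3.5,-2.1,0,1.6,-4.4,-2.7,0,2.0,-5.2,-3.2,0,2.4,-6.0,-3.7,0,2.5,-6.5,-4.0,0,2.5]'

```text
time: 2.85
tool_pos: [519.3, -6.3, 291.5]
tcp_rot: [1.582, 2.712, 0.001]
force: [0.4, 0.2, -0.2]
gripper_width: 0.604
```

```bash
python3 mv.py "(546,-281,280,20)"
```

```text
t 2.85 tcp [519.3  -6.3 291.5] jaw 29.5 tilt 0.13 F [ 0.4  0.2 -0.2] w 0.604 j [-0.45  0.17  0.45  1.86 -0.08  1.14  0.54]
  to (546, -281, 280, 20) -> [-6.31, -2.8, 0.29] 1.58
```

Request:
play_rows --motion '[-0.8,-0.35,0,0.3,-1.7,-0.75,0,0.6,-2.6,-1.15,0.1,0.9,-3.5,-1.55,0.1,1.2,-4.4,-1.95,0.2,1.5,-5.2,-2.3,0.3,1.6,-5.9,-2.6,0.3,1.6,-6.3,-2.8,0.3,1.6]'

```text
time: 3.65
tool_pos: [545.4, -283.7, 279.5]
tcp_rot: [1.806, 2.567, -0.001]
force: [0.2, -0.7, 0.3]
gripper_width: 0.6
```

```bash
python3 - <<'E'
from plant import manip
from h import *
import mv
d=manip.read_camera("wrist"); cv2.imwrite("pics/w1.png",d["img"][:,:,::-1]); np.savez("pics/w1.npz",**d)
mv.go((546,-281,200,20),(546,-281,170,20))
w=cloud(d); hsv=cv2.cvtColor(d["img"],cv2.COLOR_RGB2HSV)
m=(np.hypot(w[...,0]-546,w[...,1]+281)<70)&(w[...,2]>182)&(w[...,2]<205)&(hsv[...,2]<90); p=w[m]
print(len(p)); 
if len(p):print(p.mean(0).round(1),cv2.minAreaRect(p[:,:2].astype(np.float32)))
print(proj(d,[(546,-281,192),(582,-268,160)]).round(0))
for q in("can_handle","can_neck"): print(q,[(tow(d,x["xyz"]).round(0).tolist(),round(x["confidence"],2)) for x in manip.place_of(q,"wrist")][:3])
E
```

```text
t 3.7 tcp [ 544.8 -286.1  279.7] jaw 19.6 tilt 0.23 F [-0.8 -0.9  0.5] w 0.601 j [-0.03  0.38  0.61  1.65 -0.23  1.18  0.97]
  to (546, -281, 200, 20) -> [0.12, 0.07, 1.99] -0.07
  to (546, -281, 170, 20) -> [0.12, 0.07, 2.74] -0.07
1062
[ 544.3 -281.3  193. ] ((545.4647216796875, -282.8656005859375), (11.382452011108398, 83.3870849609375), 19.406871795654297)
[[320. 194.]
 [358. 185.]]
can_handle [([548.0, -278.0, 189.0], 0.92)]
can_neck [([578.0, -271.0, 163.0], 0.86)]
```

View pics/w1.png

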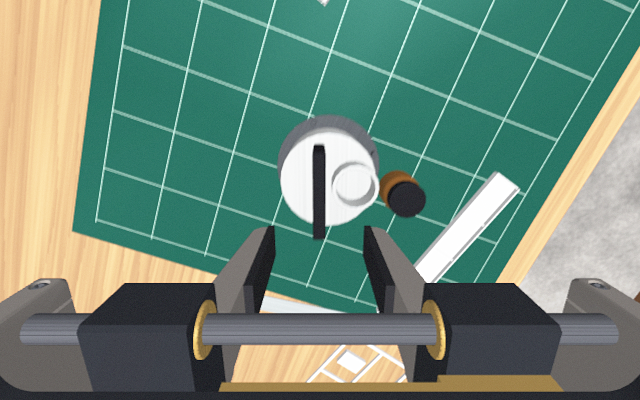

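The wrist view shows the bar from (319,147) to (319,238), centred between the fingers. Its measured centre is (545.5,-282), with the top at about z 192, which agrees with the other views. I descend now.

Request:
play_rows --motion '[0.1,0.1,0.4,-0.1,0.1,0.1,0.9,-0.1,0.1,0.1,1.4,-0.1,0.1,0.1,1.8,-0.1,0.1,0.1,2.2,-0.1,0.1,0.1,2.5,-0.1,0.1,0.1,2.7,-0.1,0.1,0.1,2.75,-0.1]'

```text
time: 4.6
tool_pos: [547.7, -276.4, 168.6]
tcp_rot: [1.793, 2.579, 0.0]
force: [-0.2, 0.7, -0.5]
gripper_width: 0.603
```

```bash
python3 - <<'E'
from plant import manip
from h import *
import mv
d=manip.read_camera("wrist"); cv2.imwrite("pics/w2.png",d["img"][:,:,::-1])
d=manip.read_camera("scene"); cv2.imwrite("pics/s2.png",cv2.resize(d["img"][150:350,80:330,::-1],None,fx=3,fy=3))
mv.go((546,-282,170,20))
E
```

```text
t 4.7 tcp [ 548.1 -276.8  169.5] jaw 20.4 tilt 0.11 F [0.5 0.6 0.1] w 0.6 j [-0.    0.49  0.56  1.77 -0.31  0.97  1.03]
  to (546, -282, 170, 20) -> [-0.1, -0.09, -0.01] 0.06
```

View pics/w2.png

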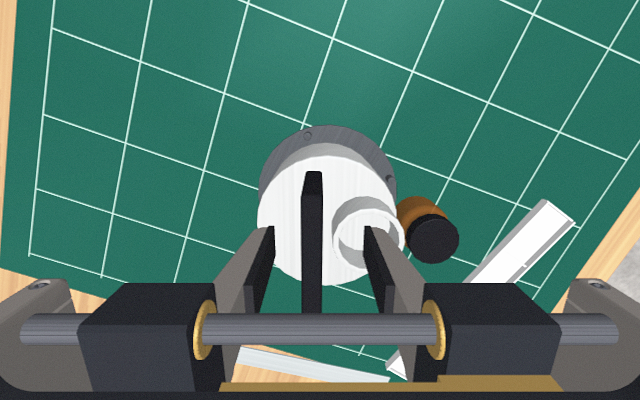

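View pics/s2.png

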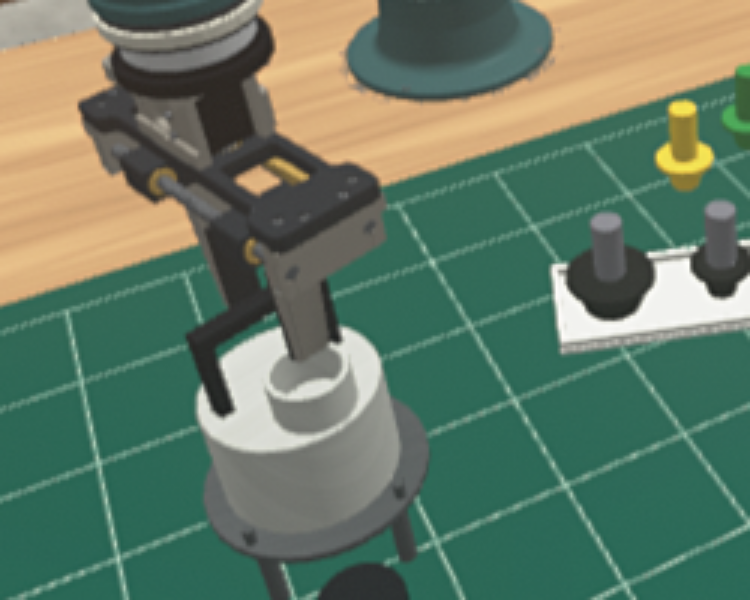

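The bar lies between the fingers: columns 302-322 in the wrist picture, between fingertips at 272 and 365. The neck at (370,235) is below the fingertips. I correct by about 5 mm, then close.

Request:
play_rows --motion '[-0.1,-0.08,0,0,-0.1,-0.08,0,0,-0.1,-0.08,0,0]'

```text
time: 5.0
tool_pos: [546.6, -282.2, 170.1]
tcp_rot: [1.793, 2.576, 0.001]
force: [0.6, 0.5, 0.9]
gripper_width: 0.599
```

```bash
python3 mv.py "(546,-282,170,20)"
```

```text
t 5.0 tcp [ 546.6 -282.2  170.1] jaw 20.3 tilt 0.16 F [0.6 0.5 0.9] w 0.599 j [ 0.01  0.49  0.56  1.76 -0.31  0.97  1.04]
  to (546, -282, 170, 20) -> [0.01, -0.01, 0.0] 0.05
```

Request:
play_rows --motion '[0,0,0,0,0,0,0,0,0,0,0,0,0,0,0,0,0,0,0,0,0,0,0,0,0,0,0,0]' --grip 0

```text
time: 5.7
tool_pos: [546.1, -282.3, 169.8]
tcp_rot: [1.794, 2.576, 0.0]
force: [-1.5, -0.6, -0.8]
gripper_width: 0.13
```

```bash
python3 mv.py "(546,-282,200,20)"
```

```text
t 5.7 tcp [ 546.1 -282.3  169.8] jaw 20.3 tilt 0.12 F [-1.5 -0.6 -0.8] w 0.13 j [ 0.01  0.49  0.56  1.76 -0.31  0.97  1.04]
  to (546, -282, 200, 20) -> [0.01, 0.0, -0.75] 0.05
```

Opening is 0.13 × 92 = 12 mm, which matches the bar width. I lift slowly.

Request:
play_rows --motion '[0,0,-0.2,0,0,0,-0.5,0,0,0,-0.9,0,0,0,-1.3,0,0,0,-1.7,0,0,0,-2.0,0,0,0,-2.2,0,0,0,-2.25,0]'

```text
time: 6.5
tool_pos: [546.4, -282.5, 261.2]
tcp_rot: [1.793, 2.575, 0.001]
force: [-0.4, -0.0, -4.0]
gripper_width: 0.125
```

```bash
python3 - <<'E'
from plant import manip
from h import *
import mv
d=manip.read_camera("scene"); np.savez("pics/s3.npz",**d);cv2.imwrite("pics/s3.png",cv2.resize(d["img"][100:350,80:330,::-1],None,fx=2.4,fy=2.4))
mv.go((520,-100,270,35),(505,50,270,55),(496,227,260,69))
E
```

```text
t 6.55 tcp [ 546.2 -282.3  260.7] jaw 20.3 tilt 0.18 F [ 0.2 -0.7 -3.2] w 0.129 j [-0.03  0.4   0.6   1.68 -0.24  1.14  0.99]
  to (520, -100, 270, 35) -> [4.5, 0.97, -0.24] -2.45
  to (505, 50, 270, 55) -> [8.15, 1.92, -0.25] -5.78
  to (496, 227, 260, 69) -> [12.38, 3.24, -0.0] -8.12
```

View pics/s3.png

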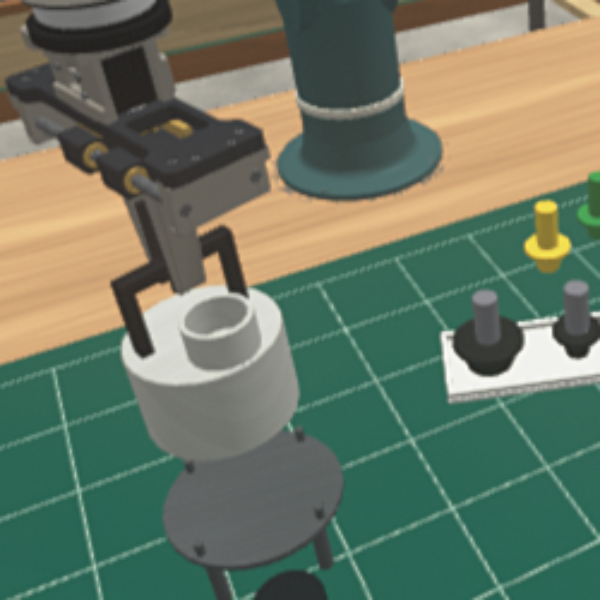

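The can hangs upright and clear of the plate, with its foot at about z 151. I carry it over the tray, passing the spray can at x of about 500.

```bash
python3 mv.py "(530,-165,265,30)" "(505,-50,265,40)"
```

```text
t 6.55 tcp [ 546.2 -282.3  260.7] jaw 20.3 tilt 0.18 F [ 0.2 -0.7 -3.2] w 0.129 j [-0.03  0.4   0.6   1.68 -0.24  1.14  0.99]
  to (530, -165, 265, 30) -> [2.89, 0.64, -0.11] -1.62
  to (505, -50, 265, 40) -> [5.8, 1.05, -0.12] -3.28
```

Request:
play_rows --motion '[0.4,0.1,0,-0.2,1.2,0.25,0,-0.7,2.0,0.45,-0.1,-1.2,2.9,0.6,-0.1,-1.7,3.8,0.75,-0.1,-2.2,4.6,0.9,-0.1,-2.7,5.3,1.0,-0.1,-3.1,5.8,1.05,-0.1,-3.3]'

```text
time: 7.35
tool_pos: [503.7, -46.8, 263.6]
tcp_rot: [1.317, 2.851, 0.0]
force: [0.3, 0.0, -4.3]
gripper_width: 0.127
```

```bash
python3 mv.py "(496,80,265,56)" "(492.5,217.5,262,69)"
```

```text
t 7.35 tcp [503.7 -46.8 263.6] jaw 40.4 tilt 0.07 F [ 0.3  0.  -4.3] w 0.127 j [-0.37  0.17  0.45  1.92 -0.08  1.07  0.82]
  to (496, 80, 265, 56) -> [2.54, 1.91, -0.04] -2.6
  to (492.5, 217.5, 262, 69) -> [5.21, 4.07, 0.04] -4.77
```

Request:
play_rows --motion '[0.4,0.3,0,-0.3,1.1,0.8,0,-1.0,1.8,1.35,0,-1.8,2.55,1.9,0,-2.6,3.3,2.55,0,-3.3,4.1,3.15,0,-4.0,4.8,3.7,0,-4.6,5.2,4.05,0,-4.8]'

```text
time: 8.15
tool_pos: [491.3, 220.2, 263.1]
tcp_rot: [0.56, 3.091, 0.001]
force: [0.2, -0.2, -4.3]
gripper_width: 0.124
```

Request:
play_rows --motion '[0,0,0,0,0,0,0,0]'

```text
time: 8.35
tool_pos: [491.3, 219.7, 262.5]
tcp_rot: [-0.56, -3.091, 0.002]
force: [1.0, -0.2, -3.4]
gripper_width: 0.126
```

```bash
python3 - <<'E'
from plant import manip
from h import *
import mv
ds={}
for n in("scene","top","wrist"):
    d=ds[n]=manip.read_camera(n); np.savez(f"pics/{n}4.npz",**d);cv2.imwrite(f"pics/{n}4.png",d["img"][:,:,::-1])
for n in("top","scene"):
    w=cloud(ds[n]); 
    g=w.reshape(-1,3); 
    m=(np.hypot(g[:,0]-496,g[:,1]-227)<75)&(g[:,2]>150)&(g[:,2]<235); 
    b=cv2.cvtColor(ds[n]["img"],cv2.COLOR_RGB2HSV).reshape(-1,3)
    m&=(b[:,2]>110)&(b[:,1]<60); p=g[m]
    print(n,len(p),np.percentile(p,[1,50,99],axis=0).round(1).tolist() if len(p) else '',cv2.minEnclosingCircle(p[:,:2].astype(np.float32)))
mv.go((492.5,217.5,200,69),(492.5,217.5,116,69))
for q in("can","can_neck"): 
  for n in ds: print(q,n,[(tow(ds[n],x["xyz"]).round(0).tolist(),round(x["confidence"],2)) for x in manip.place_of(q,n)][:3])
E
```

```text
top 569 [[443.7, 184.7, 177.2], [480.5, 209.5, 227.1], [547.2, 261.8, 230.6]] ((495.7909851074219, 228.84915161132812), 52.77078628540039)
scene 1873 [[453.0, 176.4, 156.0], [527.2, 203.3, 206.1], [548.6, 262.7, 232.7]] ((497.6798095703125, 226.99435424804688), 53.036930084228516)
t 8.5 tcp [491.8 218.2 263. ] jaw 69.3 tilt 0.04 F [ 0.5  0.  -4.1] w 0.125 j [-0.66  0.23  0.22  1.84 -0.05  1.08  0.78]
  to (492.5, 217.5, 200, 69) -> [-0.02, -0.01, 1.58] 0.05
  to (492.5, 217.5, 116, 69) -> [-0.02, -0.01, 3.68] 0.05
can scene [([495.0, 227.0, 154.0], 0.67), ([493.0, 218.0, 280.0], 0.53)]
can top [([497.0, 228.0, 152.0], 0.56)]
can wrist [([493.0, 225.0, 152.0], 0.69)]
can_neck scene [([506.0, 254.0, 251.0], 0.64)]
can_neck top []
can_neck wrist [([506.0, 252.0, 253.0], 0.78)]
```

View pics/scene4.png

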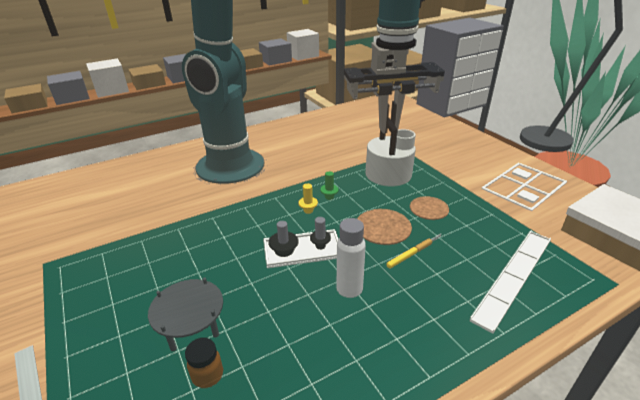

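View pics/wrist4.png

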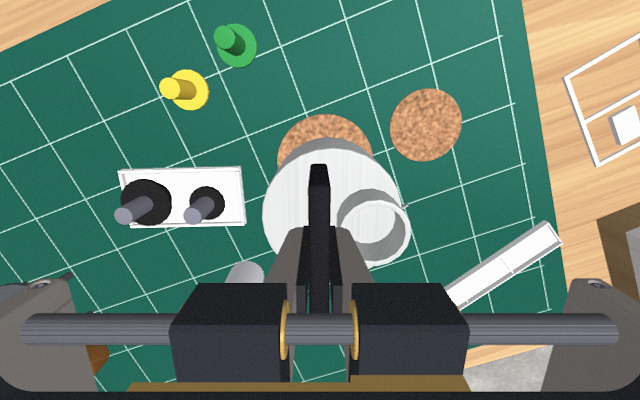

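The can hangs over the large cork pad, upright. Its measured axis is about (496,228), and the pad is at (496,227). I lower it.

Request:
play_rows --motion '[0,0,0.3,0,0,0,0.8,0,0,0,1.4,0,0,0,2.0,0,0,0,2.5,0,0,0,2.9,0,0,0,3.2,0,0,0,3.3,0]'

```text
time: 9.6
tool_pos: [490.6, 219.2, 129.5]
tcp_rot: [-0.561, -3.089, 0.002]
force: [0.5, 0.5, -4.4]
gripper_width: 0.121
```

```bash
python3 mv.py "(492.5,217.5,116,69)"
```

```text
t 9.6 tcp [490.6 219.2 129.5] jaw 69.4 tilt 0.12 F [ 0.5  0.5 -4.4] w 0.121 j [-0.64  0.39  0.19  1.96 -0.1   0.8   0.82]
  to (492.5, 217.5, 116, 69) -> [-0.06, -0.02, 0.34] 0.07
```

Request:
play_rows --motion '[-0.03,0,0.08,0,-0.05,0,0.16,0,-0.05,0,0.22,0,-0.05,0,0.28,0,-0.05,0,0.33,0,-0.05,0,0.33,0]'

```text
time: 10.2
tool_pos: [492.5, 218.5, 116.2]
tcp_rot: [-0.561, -3.09, 0.002]
force: [-0.0, 0.3, -4.2]
gripper_width: 0.127
```

```bash
python3 mv.py "(492.5,217.5,116,69)"
```

```text
t 10.2 tcp [492.5 218.5 116.2] jaw 69.4 tilt 0.12 F [-0.   0.3 -4.2] w 0.127 j [-0.64  0.41  0.19  1.97 -0.11  0.78  0.83]
  to (492.5, 217.5, 116, 69) -> [-0.01, -0.02, 0.01] 0.07
```

Still carrying the full weight at -4.2 N. I creep down.

Request:
play_rows --motion '[0,0,0.02,0,0,0,0.04,0,0,0,0.06,0]'

```text
time: 10.5
tool_pos: [492.6, 217.9, 115.7]
tcp_rot: [-0.561, -3.089, 0.003]
force: [-6.8, -5.1, 19.1]
gripper_width: 0.126
```

Request:
play_rows --motion '[0,0,-0.03,0,0,0,-0.03,0]'

```text
time: 10.7
tool_pos: [493.1, 218.1, 117.4]
tcp_rot: [-0.562, -3.09, 0.001]
force: [-0.4, 0.4, -4.1]
gripper_width: 0.128
```

Request:
play_rows --motion '[0,0,0,0,0,0,0,0,0,0,0,0,0,0,0,0,0,0,0,0]' --grip 0.4

```text
time: 11.2
tool_pos: [493.2, 218.2, 117.4]
tcp_rot: [-0.562, -3.09, 0.001]
force: [-0.9, -0.6, 0.8]
gripper_width: 0.399
```

```bash
python3 - <<'E'
from plant import manip
from h import *
import mv
d=manip.read_camera("wrist"); cv2.imwrite("pics/w5.png",d["img"][:,:,::-1])
mv.go((492.5,217.5,250,69))
E
```

```text
t 11.25 tcp [493.1 218.2 117.4] jaw 69.4 tilt 0.05 F [-1.  -0.8  0.4] w 0.401 j [-0.63  0.41  0.19  1.97 -0.11  0.78  0.83]
  to (492.5, 217.5, 250, 69) -> [0.01, -0.02, -3.32] 0.07
```

View pics/w5.png

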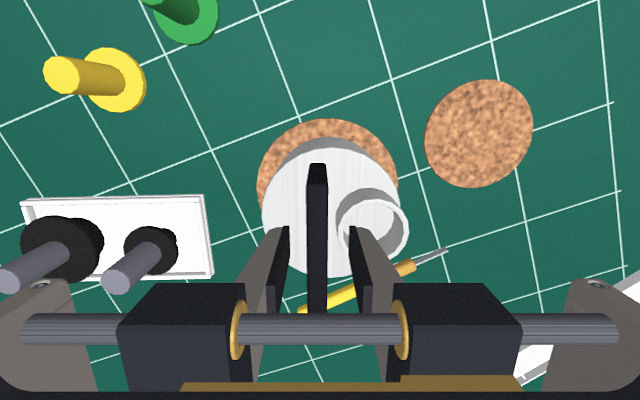

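Released: the can stands on the cork and the bar at column 317 is free of both fingers. I back straight up.

Request:
play_rows --motion '[0,0,-0.3,0,0,0,-0.8,0,0,0,-1.5,0,0,0,-2.3,0,0,0,-3.1,0,0,0,-3.6,0,0,0,-3.8,0]'

```text
time: 11.95
tool_pos: [494.3, 218.6, 272.6]
tcp_rot: [0.562, 3.088, 0.004]
force: [0.1, -0.1, -1.0]
gripper_width: 0.398
```

```bash
python3 mv.py "(487,52.5,200,159)" "(487,52.5,200,-21)" "(487,52.5,270,-21)"
```

```text
t 11.95 tcp [494.3 218.6 272.6] jaw 69.4 tilt 0.23 F [ 0.1 -0.1 -1. ] w 0.398 j [-0.66  0.22  0.22  1.82 -0.05  1.1   0.78]
  to (487, 52.5, 200, 159) -> [-1.29, -3.96, 1.81] -14.94
  to (487, 52.5, 200, -21) -> [-1.29, -3.96, 1.81] 15.06
  to (487, 52.5, 270, -21) -> [-1.29, -3.95, 0.06] 15.06
```

Request:
play_rows --motion '[0,0,0,1,-0.1,-0.3,0,2.3,-0.3,-0.9,0,3.7,-0.5,-1.6,0,5.1,-0.7,-2.3,0,6.5,-0.9,-3.0,0,7.9,-1.1,-3.6,0,9.3,-1.3,-3.95,0,10.5]' --grip 0.6

```text
time: 12.75
tool_pos: [486.5, 50.3, 272.0]
tcp_rot: [2.103, 2.333, 0.005]
force: [0.7, -0.3, -0.3]
gripper_width: 0.601
```

```bash
python3 mv.py "(487,52.5,180,-21)"
```

```text
t 12.75 tcp [486.5  50.3 272. ] jaw 5.9 tilt 0.17 F [ 0.7 -0.3 -0.3] w 0.601 j [-0.58  0.12  0.45  1.95 -0.06  1.08  0.  ]
  to (487, 52.5, 180, -21) -> [0.05, 0.01, 2.3] 4.49
```

Request:
play_rows --motion '[0,0,0.3,1.2,0,0,0.7,2.4,0,0,1.1,3.6,0,0,1.5,4.5,0,0,1.8,4.5,0,0,1.9,4.5]'

```text
time: 13.35
tool_pos: [485.7, 50.4, 194.6]
tcp_rot: [-2.587, -1.781, -0.001]
force: [0.1, -0.2, -0.7]
gripper_width: 0.595
```

```bash
python3 - <<'E'
from plant import manip
from h import *
import mv
ds={}
for n in("wrist","top","scene"):
    d=ds[n]=manip.read_camera(n); np.savez(f"pics/{n}6.npz",**d);cv2.imwrite(f"pics/{n}6.png",d["img"][:,:,::-1])
mv.go((487,52.5,43,-21))
for n in ds:
    d=ds[n]; w=cloud(d); hsv=cv2.cvtColor(d["img"],cv2.COLOR_RGB2HSV)
    m=(np.hypot(w[...,0]-486.5,w[...,1]-52.5)<30)&(w[...,2]>81)&(w[...,2]<96); p=w[m]
    print(n,"stem",len(p), p.mean(0).round(1) if len(p) else '', cv2.minEnclosingCircle(p[:,:2].astype(np.float32)) if len(p) else '')
    m=(np.hypot(w[...,0]-496,w[...,1]-227)<75)&(w[...,2]>70)&(w[...,2]<85)&(hsv[...,1]<60); p=w[m]
    if len(p): print(n,"cantop",len(p),p[:,2].mean(),cv2.minEnclosingCircle(p[:,:2].astype(np.float32)))
    m=(np.hypot(w[...,0]-506,w[...,1]-252)<35)&(w[...,2]>98)&(w[...,2]<118)&(hsv[...,2]>100)&(hsv[...,1]<60); p=w[m]
    if len(p): print(n,"neck",len(p),p[:,2].mean(),cv2.minEnclosingCircle(p[:,:2].astype(np.float32)))
    for q in ("can","can_neck","stopper"): print(n,q,[(tow(d,x["xyz"]).round(0).tolist(),round(x["confidence"],2)) for x in manip.place_of(q,n)][:3])
E
```

```text
t 13.5 tcp [486.8  50.4 196.1] jaw -21.0 tilt 0.17 F [ 0.3 -0.5  0.2] w 0.6 j [-0.59  0.22  0.49  2.03 -0.13  0.91 -0.4 ]
  to (487, 52.5, 43, -21) -> [0.04, -0.02, 3.83] 0.0
wrist stem 446 [485.7  51.   85.9] ((485.3343811035156, 50.249324798583984), 11.822335243225098)
wrist cantop 5724 78.9009180019621 ((494.71435546875, 220.16111755371094), 51.88230514526367)
wrist can [([494.0, 228.0, 4.0], 0.7)]
wrist can_neck []
wrist stopper [([319.0, 176.0, -1.0], 0.93), ([338.0, 96.0, -2.0], 0.66), ([487.0, 48.0, 4.0], 0.59)]
top stem 0  
top cantop 1275 79.9797137118829 ((496.8494873046875, 228.4608612060547), 52.741294860839844)
top neck 146 106.77670050942218 ((506.7378234863281, 254.11497497558594), 23.936622619628906)
top can [([497.0, 229.0, 9.0], 0.76)]
top can_neck [([506.0, 253.0, 107.0], 0.87)]
top stopper [([316.0, 181.0, 0.0], 0.63), ([607.0, 231.0, 1.0], 0.63)]
scene stem 66 [487.9  50.6  85.1] ((487.244384765625, 51.70832061767578), 13.22254467010498)
scene cantop 706 78.44299717553318 ((496.50909423828125, 227.66278076171875), 54.82655715942383)
scene neck 136 103.60337784808162 ((506.86279296875, 251.92518615722656), 24.851953506469727)
scene can [([554.0, -276.0, -1.0], 0.73), ([495.0, 224.0, 9.0], 0.63), ([487.0, 48.0, 5.0], 0.18)]
scene can_neck [([509.0, 253.0, 107.0], 0.57)]
scene stopper [([487.0, 49.0, 6.0], 0.84), ([317.0, 179.0, -2.0], 0.78), ([339.0, 98.0, -5.0], 0.61)]
```

View pics/wrist6.png

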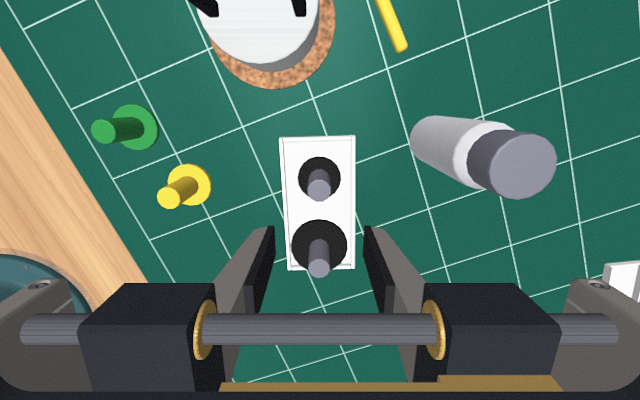

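View pics/scene6.png

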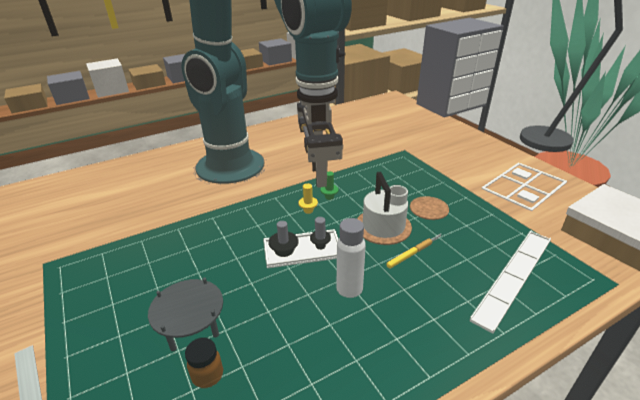

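The wrist view shows the slim stopper's stem at (320,188), centred, and the spare at (320,260). The can stands on the cork at about (496.5,228), with its neck at about (506.8,253) and rim z of about 106.

With the jaws at -21° the gripper body, at z 131, would pass about 12 mm from the spray can. I turn to -55° for this grasp instead.

```bash
python3 mv.py "(486.5,51.5,43,-55)"
```

```text
t 13.95 tcp [486.8  50.5 196.2] jaw -21.1 tilt 0.2 F [ 1.1 -0.4  0.5] w 0.601 j [-0.59  0.22  0.49  2.03 -0.13  0.91 -0.4 ]
  to (486.5, 51.5, 43, -55) -> [0.01, -0.02, 3.83] 5.66
```

Request:
play_rows --motion '[0,0,0,1,0,0,0.1,2.3,0,0,0.4,3.6,0,0,0.9,4.9,0,0,1.5,5.7,0,0,2.1,5.7,0,0,2.6,5.7,0,0,2.7,5.7]'

```text
time: 14.75
tool_pos: [485.6, 50.5, 86.4]
tcp_rot: [-2.997, -0.938, 0.001]
force: [-0.5, -0.8, 0.1]
gripper_width: 0.602
```

```bash
python3 - <<'E'
from plant import manip
from h import *
import mv
d=manip.read_camera("wrist");cv2.imwrite(f"pics/w7.png",d["img"][:,:,::-1])
d=manip.read_camera("scene");cv2.imwrite(f"pics/s7.png",cv2.resize(d["img"][100:300,240:440,::-1],None,fx=3,fy=3))
mv.go((486.5,51.5,43,-55))
E
```

```text
t 14.85 tcp [486.9  50.5  87.9] jaw -55.3 tilt 0.13 F [-0.1 -0.6  0.3] w 0.599 j [-0.6   0.41  0.52  2.12 -0.32  0.68 -0.83]
  to (486.5, 51.5, 43, -55) -> [0.0, -0.02, 1.12] -0.04
```

View pics/w7.png

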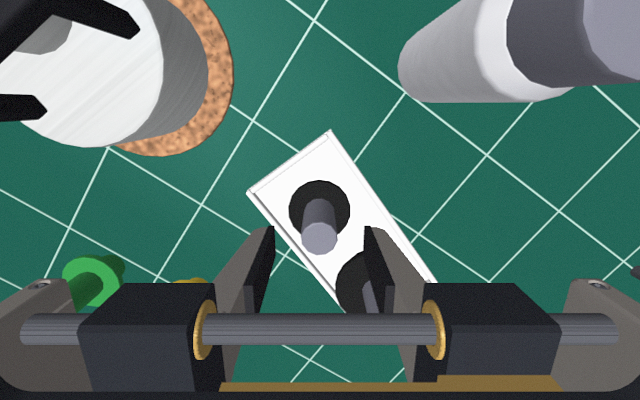

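View pics/s7.png

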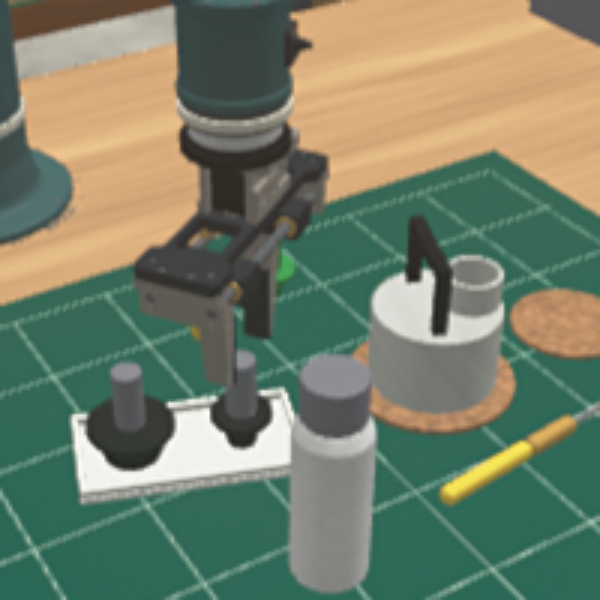

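The stem at (319,238) is between the fingers, and the spare stays outside. I lower to z 43 and close.

Request:
play_rows --motion '[0,0,0.3,0,0,0,0.6,0,0,0,0.9,0,0,0,1.08,0,0,0,1.1,0,0,0,1.1,0]'

```text
time: 15.45
tool_pos: [486.9, 50.4, 43.7]
tcp_rot: [-2.998, -0.937, -0.002]
force: [-0.4, -0.8, 0.3]
gripper_width: 0.602
```

```bash
python3 mv.py "(486.5,51.5,43,-55)"
```

```text
t 15.45 tcp [486.9  50.4  43.7] jaw -55.3 tilt 0.1 F [-0.4 -0.8  0.3] w 0.602 j [-0.55  0.5   0.46  2.13 -0.39  0.59 -0.77]
  to (486.5, 51.5, 43, -55) -> [0.01, -0.03, 0.02] -0.05
```

Request:
play_rows --motion '[0,0,0,0,0,0,0,0,0,0,0,0,0,0,0,0,0,0,0,0,0,0,0,0]' --grip 0

```text
time: 16.05
tool_pos: [487.0, 50.5, 43.8]
tcp_rot: [-2.998, -0.937, -0.003]
force: [0.4, -0.5, 1.6]
gripper_width: 0.256
```

```bash
python3 mv.py "(486.5,51.5,150,-55)"
```

```text
t 16.05 tcp [487.   50.5  43.8] jaw -55.3 tilt 0.12 F [ 0.4 -0.5  1.6] w 0.256 j [-0.55  0.49  0.46  2.13 -0.39  0.59 -0.77]
  to (486.5, 51.5, 150, -55) -> [0.01, -0.03, -2.65] -0.05
```

Opening is 23.6 mm, so the 24 mm stem is held. I lift.

Request:
play_rows --motion '[0,0,-0.3,0,0,0,-0.9,0,0,0,-1.6,0,0,0,-2.4,0,0,0,-3.2,0,0,0,-4.0,0,0,0,-4.5,0,0,0,-4.6,0]'

```text
time: 16.85
tool_pos: [488.0, 50.2, 230.7]
tcp_rot: [-2.997, -0.937, -0.011]
force: [-0.4, 0.6, -0.9]
gripper_width: 0.254
```

```bash
python3 mv.py "(506.5,253,225,-21)"
```

```text
t 16.85 tcp [488.   50.2 230.7] jaw -55.3 tilt 0.41 F [-0.4  0.6 -0.9] w 0.254 j [-0.71  0.18  0.62  2.   -0.13  0.99 -1.  ]
  to (506.5, 253, 225, -21) -> [3.26, -3.9, 0.16] -5.72
```

Request:
play_rows --motion '[0.3,-0.3,0,-0.5,0.8,-0.9,0,-1.4,1.3,-1.5,0,-2.4,1.8,-2.2,0,-3.4,2.3,-2.8,0,-4.4,2.8,-3.4,0.1,-5.2,3.1,-3.8,0.1,-5.7,3.25,-3.9,0.1,-5.7]'

```text
time: 17.65
tool_pos: [504.8, 255.3, 226.1]
tcp_rot: [-2.586, -1.784, -0.007]
force: [0.4, -0.2, -1.2]
gripper_width: 0.255
```

Request:
play_rows --motion '[0,0,0,0,0,0,0,0]'

```text
time: 17.85
tool_pos: [504.6, 254.2, 225.6]
tcp_rot: [2.587, 1.782, 0.005]
force: [0.2, 0.1, -0.8]
gripper_width: 0.252
```

```bash
python3 - <<'E'
from plant import manip
from h import *
import mv
ds={}
for n in("wrist","top","scene"):
    d=ds[n]=manip.read_camera(n); np.savez(f"pics/{n}8.npz",**d);cv2.imwrite(f"pics/{n}8.png",d["img"][:,:,::-1])
mv.go((506.5,253,160,-21),(506.5,253,120.5,-21))
for n in ds:
    d=ds[n]; w=cloud(d); hsv=cv2.cvtColor(d["img"],cv2.COLOR_RGB2HSV)
    m=(np.hypot(w[...,0]-506,w[...,1]-252)<35)&(w[...,2]>96)&(w[...,2]<118)&(hsv[...,2]>100)&(hsv[...,1]<60); p=w[m]
    if len(p): print(n,"neck",len(p),p[:,2].mean(),cv2.minEnclosingCircle(p[:,:2].astype(np.float32)))
    m=(np.hypot(w[...,0]-506,w[...,1]-252)<45)&(w[...,2]>205)&(w[...,2]<226)&(hsv[...,2]<80)
    p=w[m]
    if len(p): print(n,"flange?",len(p),np.percentile(p,[2,50,98],axis=0).round(1).tolist(),cv2.minEnclosingCircle(p[:,:2].astype(np.float32)))
    for q in ("can_neck","stopper"): print(n,q,[(tow(d,x["xyz"]).round(0).tolist(),round(x["confidence"],2)) for x in manip.place_of(q,n)][:3])
E
```

```text
t 18.0 tcp [505.  253.9 226.2] jaw -20.9 tilt 0.26 F [-0.5  0.2 -1.5] w 0.255 j [-0.86  0.32  0.42  1.83 -0.15  1.02 -0.75]
  to (506.5, 253, 160, -21) -> [-0.01, 0.04, 1.66] 0.01
  to (506.5, 253, 120.5, -21) -> [-0.02, 0.04, 2.64] 0.01
wrist neck 478 105.44028205807771 ((505.530029296875, 251.37725830078125), 24.112295150756836)
wrist flange? 1487 [[488.0, 252.4, 214.3], [510.7, 267.5, 217.6], [527.4, 276.9, 219.0]] ((506.2674560546875, 258.1436767578125), 24.025392532348633)
wrist can_neck [([503.0, 250.0, 106.0], 0.73)]
wrist stopper [([506.0, 249.0, 187.0], 0.93), ([317.0, 175.0, -2.0], 0.9)]
top neck 94 106.85453722411448 ((506.3284606933594, 252.77674865722656), 23.29469871520996)
top flange? 177 [[481.9, 231.2, 215.0], [498.4, 241.3, 219.2], [521.8, 256.6, 223.0]] ((502.3472900390625, 247.70367431640625), 22.881929397583008)
top can_neck [([508.0, 252.0, 109.0], 0.69), ([629.0, 42.0, 3.0], 0.36)]
top stopper [([503.0, 248.0, 193.0], 0.87), ([318.0, 180.0, -4.0], 0.86), ([339.0, 95.0, 0.0], 0.56)]
scene neck 158 102.62783978842475 ((506.21417236328125, 251.7913055419922), 25.94066619873047)
scene flange? 149 [[488.8, 229.8, 205.7], [516.8, 242.6, 217.5], [529.0, 268.6, 220.9]] ((507.21307373046875, 251.4628448486328), 23.611337661743164)
scene can_neck [([509.0, 252.0, 106.0], 0.87), ([474.0, 15.0, 4.0], 0.71)]
scene stopper [([317.0, 177.0, 1.0], 0.88), ([340.0, 101.0, -4.0], 0.83), ([503.0, 250.0, 187.0], 0.76)]
```

View pics/wrist8.png

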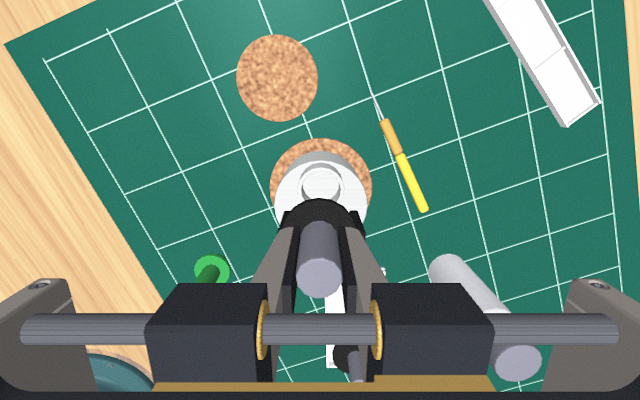

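View pics/scene8.png

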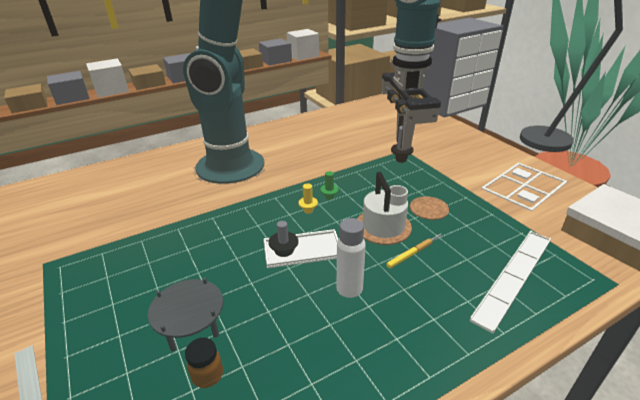

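The stopper is held upright above the can. In the wrist view the stem is at (318,275) and the neck at (322,187), in line. All three views put the neck at about (506.3,252.3). I lower to just above the rim and check again.

Request:
play_rows --motion '[0,0.04,0.3,0,0,0.04,0.7,0,0,0.04,1.1,0,0,0.04,1.4,0,0,0.04,1.5,0,0,0.04,1.5,0]'

```text
time: 18.9
tool_pos: [506.3, 254.4, 165.5]
tcp_rot: [-2.586, -1.783, -0.006]
force: [-0.0, 0.1, -0.2]
gripper_width: 0.255
```

```bash
python3 - <<'E'
from plant import manip
from h import *
import mv
ds={}
for n in("wrist","scene"):
    d=ds[n]=manip.read_camera(n); np.savez(f"pics/{n}9.npz",**d)
cv2.imwrite("pics/w9.png",ds["wrist"]["img"][:,:,::-1]);cv2.imwrite("pics/s9.png",cv2.resize(ds["scene"]["img"][130:250,330:450,::-1],None,fx=5,fy=5))
mv.go((506.3,252.4,120.5,-21))
for n in ds:
    d=ds[n]; w=cloud(d); hsv=cv2.cvtColor(d["img"],cv2.COLOR_RGB2HSV)
    m=(np.hypot(w[...,0]-506,w[...,1]-252)<35)&(w[...,2]>148)&(w[...,2]<164)&(hsv[...,2]<80); p=w[m]
    if len(p): print(n,"flange",len(p),np.percentile(p,[2,50,98],axis=0).round(1).tolist(),cv2.minEnclosingCircle(p[:,:2].astype(np.float32)))
E
```

```text
t 19.0 tcp [507.  254.8 166.7] jaw -20.8 tilt 0.33 F [0.7 1.5 0.3] w 0.254 j [-0.84  0.39  0.4   1.88 -0.19  0.9  -0.72]
  to (506.3, 252.4, 120.5, -21) -> [-0.07, 0.0, 1.15] 0.03
wrist flange 1467 [[490.2, 252.7, 154.3], [512.4, 267.6, 157.6], [528.9, 277.1, 159.0]] ((507.97723388671875, 258.0362243652344), 23.493854522705078)
scene flange 143 [[486.0, 231.0, 153.4], [517.2, 245.1, 157.8], [531.0, 270.7, 160.0]] ((507.99932861328125, 253.05435180664062), 24.58086585998535)
```

View pics/w9.png

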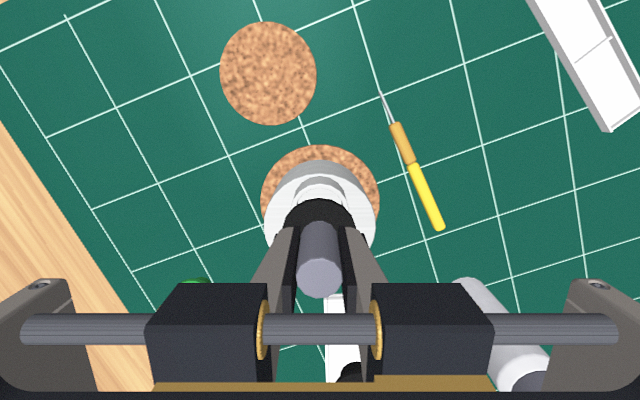

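View pics/s9.png

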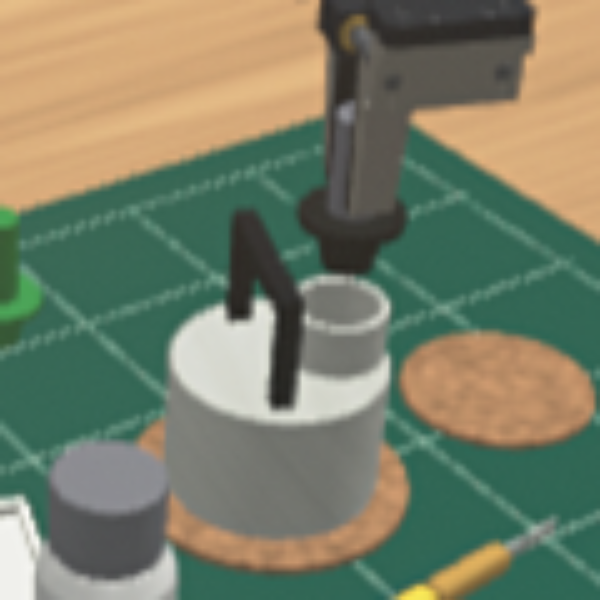

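In the scene crop the plug at (345,245) hangs above the mouth at (343,300). In the wrist view everything is on the centre line. I correct by about 2 mm and go in.

Request:
play_rows --motion '[-0.06,0,0,0,-0.06,0,0.1,0,-0.06,0,0.25,0,-0.06,0,0.4,0,-0.06,0,0.55,0,-0.06,0,0.7,0,-0.06,0,0.8,0,-0.06,0,0.85,0]'

```text
time: 19.8
tool_pos: [506.1, 252.5, 132.0]
tcp_rot: [2.586, 1.783, 0.008]
force: [-0.4, -1.0, -0.5]
gripper_width: 0.255
```

```bash
python3 - <<'E'
from plant import manip
from h import *
import mv
d=manip.read_camera("scene");cv2.imwrite("pics/s10.png",cv2.resize(d["img"][130:250,330:450,::-1],None,fx=5,fy=5))
mv.go((506.3,252.4,120.8,-21))
E
```

```text
t 19.85 tcp [506.  252.5 131.9] jaw -20.8 tilt 0.27 F [-0.  -0.4 -0.9] w 0.256 j [-0.82  0.44  0.38  1.91 -0.22  0.83 -0.69]
  to (506.3, 252.4, 120.8, -21) -> [0.0, 0.01, 0.28] 0.03
```

View pics/s10.png

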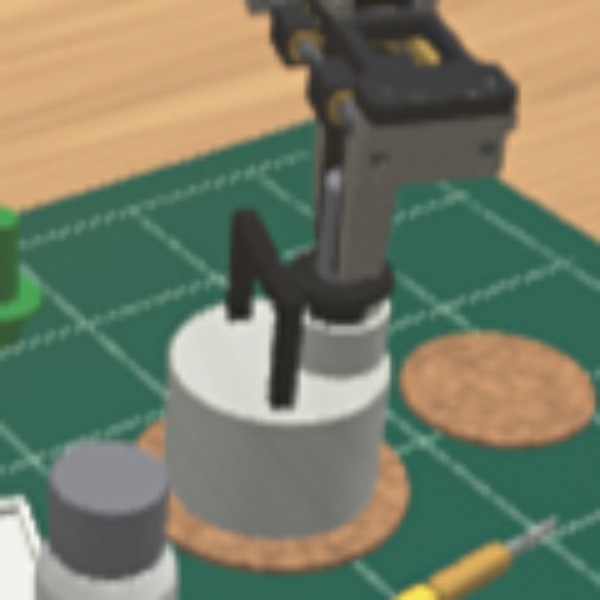

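The plug is inside the neck, with the flange at (343,292) about 11 mm above the rim and no contact force. I creep down.

Request:
play_rows --motion '[0,0,0.06,0,0,0,0.12,0,0,0,0.18,0,0,0,0.23,0,0,0,0.25,0]'

```text
time: 20.35
tool_pos: [506.0, 252.5, 121.7]
tcp_rot: [2.586, 1.783, 0.007]
force: [0.1, 0.3, -0.4]
gripper_width: 0.254
```

Request:
play_rows --motion '[0,0,0.02,0,0,0,0.03,0]'

```text
time: 20.55
tool_pos: [506.1, 252.5, 120.9]
tcp_rot: [-2.586, -1.783, -0.007]
force: [-0.9, -0.8, 4.2]
gripper_width: 0.254
```

Contact at z 120.9, where I predicted 120.8. I let go.

Request:
play_rows --motion '[0,0,0,0,0,0,0,0,0,0,0,0,0,0,0,0,0,0,0,0]' --grip 0.55

```text
time: 21.05
tool_pos: [506.1, 252.5, 120.8]
tcp_rot: [-2.586, -1.783, -0.007]
force: [-0.5, -0.2, -0.3]
gripper_width: 0.556
```

Request:
play_rows --motion '[0,0,-0.3,0,0,0,-0.8,0,0,0,-1.5,0,0,0,-2.3,0,0,0,-3.1,0,0,0,-3.8,0,0,0,-4.0,0]'

```text
time: 21.75
tool_pos: [507.1, 252.6, 284.9]
tcp_rot: [-2.586, -1.783, -0.017]
force: [-0.6, 0.3, 0.2]
gripper_width: 0.552
```

```bash
python3 - <<'E'
from plant import manip
from h import *
import mv
mv.st()
ds={}
for n in("wrist","scene","top"):
    d=ds[n]=manip.read_camera(n); np.savez(f"pics/{n}11.npz",**d);cv2.imwrite(f"pics/{n}11.png",d["img"][:,:,::-1])
cv2.imwrite("pics/s11.png",cv2.resize(ds["scene"]["img"][130:250,330:450,::-1],None,fx=5,fy=5))
for n in ds:
    d=ds[n]; w=cloud(d); hsv=cv2.cvtColor(d["img"],cv2.COLOR_RGB2HSV)
    def f(nm,c,r,z0,z1,mm):
        p=w[(np.hypot(w[...,0]-c[0],w[...,1]-c[1])<r)&(w[...,2]>z0)&(w[...,2]<z1)&mm]
        if len(p)>20:
            cc,rr=cv2.minEnclosingCircle(p[:,:2].astype(np.float32)); print(n,nm,len(p),np.percentile(p[:,2],[5,50,95]).round(1),np.round(cc,1),round(rr,1))
    f("stemtop",(506,252.5),28,155,170,hsv[...,2]>0)
    f("flange",(506,252.5),29,104,118,hsv[...,2]<80)
    f("cantop",(496,227),70,70,85,hsv[...,1]<60)
    for q in ("can","stopper","can_neck","spare","spray","jar","knife"): print(n,q,[(tow(d,x["xyz"]).round(0).tolist(),round(x["confidence"],2)) for x in manip.place_of(q,n)][:3])
E
```

```text
t 21.75 tcp [507.1 252.6 284.9] jaw -20.9 tilt 0.64 F [-0.6  0.3  0.2] w 0.552 j [-0.88  0.26  0.43  1.76 -0.12  1.13 -0.77]
wrist stemtop 419 [159.5 162.9 164.1] [505.3 251.2] 11.9
wrist flange 737 [111.8 113.1 114.3] [505.6 251.5] 24.4
wrist cantop 2424 [77.4 79.  80.4] [495.8 226.3] 52.8
wrist can []
wrist stopper [([506.0, 249.0, 77.0], 0.86), ([317.0, 173.0, -3.0], 0.75)]
wrist can_neck []
wrist spare [([458.0, -30.0, 8.0], 0.81)]
wrist spray [([470.0, 7.0, 4.0], 0.65), ([629.0, 37.0, -1.0], 0.59)]
wrist jar []
wrist knife [([609.0, 229.0, 3.0], 0.76)]
scene stemtop 64 [156.3 161.8 163.6] [506.9 252.7] 13.1
scene flange 136 [108.3 112.4 114.3] [507.6 250.5] 25.4
scene cantop 698 [72.4 78.7 81.5] [495.2 227.6] 55.6
scene can [([496.0, 227.0, 4.0], 0.7)]
scene stopper [([507.0, 249.0, 79.0], 0.9), ([316.0, 177.0, -1.0], 0.62), ([344.0, 98.0, -0.0], 0.54)]
scene can_neck [([509.0, 254.0, 105.0], 0.65)]
scene spare [([452.0, -31.0, 5.0], 0.71), ([495.0, 226.0, 10.0], 0.42)]
scene spray [([628.0, 40.0, -2.0], 0.96)]
scene jar [([668.0, -283.0, -2.0], 0.58)]
scene knife [([614.0, 229.0, -1.0], 0.8)]
top stemtop 112 [158.1 163.7 166.5] [506.8 253.6] 11.9
top flange 217 [111.5 114.6 117. ] [505.6 252.2] 24.5
top cantop 1065 [76.8 80.2 83.1] [497.  228.6] 52.9
top can [([495.0, 226.0, 10.0], 0.95)]
top stopper [([503.0, 253.0, 85.0], 0.86), ([317.0, 181.0, -1.0], 0.62), ([339.0, 93.0, 1.0], 0.55)]
top can_neck [([508.0, 253.0, 111.0], 0.57), ([458.0, -30.0, 8.0], 0.42)]
top spare [([457.0, -31.0, 9.0], 0.93)]
top spray [([627.0, 41.0, 4.0], 0.92)]
top jar [([671.0, -283.0, 5.0], 0.91)]
top knife [([503.0, 252.0, 88.0], 0.72), ([611.0, 231.0, 3.0], 0.55)]
```

View pics/s11.png

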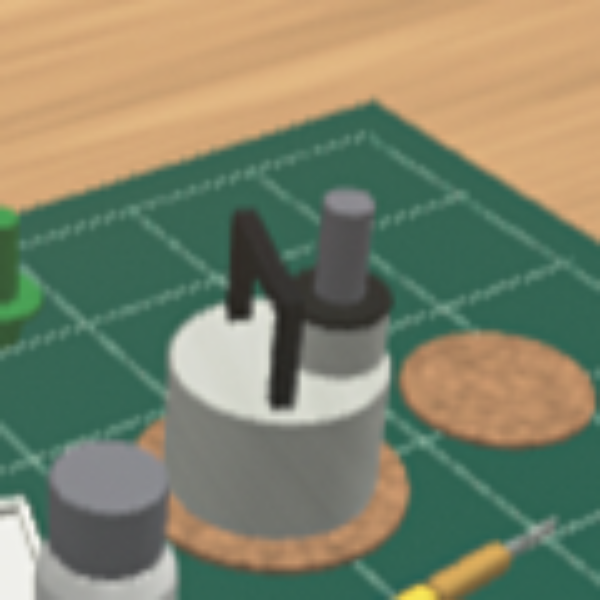

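View pics/wrist11.png

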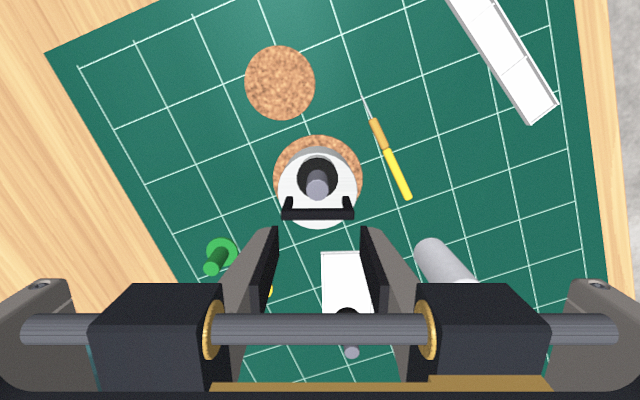

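The flange sits on the rim with its top at about z 112-113 (expected 112). The stem top is at about 162 (expected 162) and the stem is upright. The can is centred on the cork, the gripper is clear and the bystanders are where they were. I settle, then hand in.

Request:
play_rows --motion '[0,0,0,0,0,0,0,0,0,0,0,0]'

```text
time: 23.25
tool_pos: [505.5, 252.1, 280.9]
tcp_rot: [-2.586, -1.783, -0.007]
force: [0.0, -0.2, -0.5]
gripper_width: 0.553
```

```bash
python3 -c "
from plant import manip
import mv; mv.st(); print(manip.hand_in())"
```

```text
t 23.25 tcp [505.5 252.1 280.9] jaw -20.8 tilt 0.27 F [ 0.  -0.2 -0.5] w 0.553 j [-0.88  0.26  0.43  1.77 -0.12  1.13 -0.77]
the job is handed in; nothing more can be done
None
```

I lifted the thinner can off the stand by its handle, set it upright on the larger cork pad and let go. I then put the slim black stopper in its neck and handed in at 23.3 s; the hand-in reports no verdict.

My last checks, all from camera measurements:
- **Can:** its axis is within about 2 mm of the pad's centre.
- **Stopper:** the flange top is at z ≈ 112–114 mm (112 expected) and the stem top at about 162–164 mm (162 expected), so it is fully home. The stem axis is within about 2 mm of the neck's centre.
- **Gripper:** it is open, well above everything and reads no contact force.
- **Bystanders:** the spare stopper, spray can, jar and knife are where they started, to within the measuring error of about 5 mm.

None of the measurements failed. The views differed by 2–4 mm here and there, and the detection networks gave a few wrong labels, mostly with lower confidence, which I ignored.

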